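Turn the double-ended scoring tool round in its lever clamp

ROBOT

A 6-joint arm with a two-finger parallel gripper is mounted at the origin on a cart in front of the work surface, level with it; the furniture and walls round the work are solid. World frame = base frame: x ahead of the robot, y to its left, z up, the work surface at z = 0. Lengths are in mm, angles in rad, forces in N, time in s.
With the tool pointing down it reaches from about 400 to 925 mm from the base axis. Payload 12.5 kg.
Tool frame: the origin (TCP) lies on the front face of the gripper's body, between the roots of the fingers; the fingertips stand 78 mm ahead of it and the grasp point (between the pads) lies 59 mm ahead of it (env.nose_length is the distance from the TCP to the fingertips, in mm); z points along the fingers, y is the line along which they close (so a half turn about z gives the same grasp; the last joint's range is limited). The gripper opens to 95 mm and grips with 3 to 60 N. Pads are 20 mm wide; open, the fingers measure 119 mm over their backs; the gripper's body (75 mm by 180 mm) begins 59 mm behind the grasp point.
Start: joints at [-0.106, 0.491, 1.559, -0, 1.092, -0.106], TCP at [625.01, 0.022, 292.261] pointing down, gripper open.
Joint ranges: [-3.1, 3.1], [-0.84, 2.19], [0.05, 2.79], [-1.13, 4.28], [0.06, 2.93], [-2.69, 2.69]. Speed limits (rad/s): [2.22, 2.22, 2.79, 3.14, 3.14, 3.14].

INTERFACE

Orientations are given as [roll, pitch, yaw] about the fixed x, y, z axes, in that order (R = Rz(yaw) Ry(pitch) Rx(roll)).
In Python, from cell import env gives the robot as it stands.
- The arm moves only by the tool jog_arm, never from a script. Its argument "motion" is a list of rows, each a list of 7 numbers: the turn, a rotation vector about the tool's x, y, z in degrees, then the shift along the tool's x, y, z in mm, then the finger opening in mm, from 0 to 95.1. In form: [[wx, wy, wz, x, y, z, hand], ...]. A call has 1 to 10 rows; each row shifts and turns the commanded pose from where the row before left it, along the tool's axes as they then stand; what a row does not reach is not made up. A row lasts 1/8 s, in which the tool goes at most 62.5 mm and 10.7 degrees, less where a joint would pass 70% of its speed; a pose out of reach is approached as far as the arm can. A call is refused whole if a number of a shift passes 62.5 or a number of a turn 10.7, either way. A call with a gripper value outside its range is refused whole. The fingers move at their own pace and stop on an object; the grip force is fixed at half the most. Time passes only in rows, so rows that do not move let the fingers close. It gives the time, the measured TCP pose, the force, the opening and the grip force at its end, in the units of the state.
- env.state(): the state, without advancing time (a new reading comes with each control period).
- env.read_camera(name): name is "scene" or "side" or "wrist"; returns a dict with "color" (420x560x3 uint8, red, green, blue), "z_map" (420x560 float32, mm along the optical axis (not along the pixel's ray), 0 where there is no reading), "camera_matrix" (3x3 intrinsics, pixels), "world_to_cam" (4x4, takes a point from world to camera coordinates). Camera axes: x right, y up, looking along -z (the intrinsics and any distortion apply to the point x, -y, -z); pixel columns grow to the right and rows downward; lengths in mm; the calibration is good to about 2 mm. A picture is of the moment at which its call begins.
- env.job_done(): hands the job in; it is judged then, once.
Trained networks look in the newest picture that a camera, given by its name, has taken for a name from the list of things; names that differ only in an ending like _2 or _b are one class to them, and where a whole thing is asked for, a point or a joint stands for the part that bears it (a point fixed in the world has none). Each returns a list of dicts, best first, with "score" (0 to 1); they miss things now and then, are a little off and sometimes report something else, mostly with a low value. They report only what shows in the picture. A call takes as long as a camera call.
- env.recognise(camera, thing): "location" ([column, row] in pixels, amid what is visible of it).
The state is a dict: "t": time; "joints": joint angles; "qvel": joint speeds; "tau": joint torques, N m; "eef_pos": TCP position; "tcp_rot": TCP orientation; "ft_force": force on the tool from outside, world axes, zero at the start; "moment": the same for the moment, N m; "opening": opening from 0.0 (shut) to 1.0 (fully open); "grip_force": force on a finger pad.
Only numpy, scipy, OpenCV 4.12 (cv2) and the standard library are available. Lean on these libraries where they do the work, as an engineer would, in place of code of your own. Each camera call takes 0.05 s, during which the arm holds its last target. There are 200 camera calls.

TASK

The end of the scoring tool that faces the two rollers of the tube-scoring fixture is worn blunt. Swing the clamp lever open, take the tool out, turn it end for end so that its sharp end faces the rollers, bed it fully down in its channel again with its waist over the rib, and swing the clamp lever fully shut on it. Leave the petri dish, the timer, the staining jar and the marker where they are.

Things in the scene. Friction and masses are not known exactly. Their poses are not given: they have to be found in the camera images.
- bench_mat: Dark grey rubber mat on the bench, 340 (its x, away from the robot) x 560 (its y) x 3 mm, fixed; origin under its centre, top 3 mm above it.
- free_area (a point): Point on top of the mat, at (-10, 170) mm from its centre: centre of the part of the mat, to the left of the fixture, that is kept free for laying the tool down, 180 x 180 mm.
- fixture: Tube-scoring fixture, fixed on the mat: aluminium plate 84 x 224 x 10 mm (its y -98 to 126 mm), dark steel block on it (x -26 to 26, y -92 to 16, top z 50 mm) with a channel along y in its top, two rollers at +y. Origin on the plate's underside, below the middle of the seated tool; z up, +y from block to rollers, -x the side of the lever's grip.
- seat (a point): Where the origin of the seated tool belongs: (0, 0, 44) mm of the fixture, tool axis along fixture y. Channel: 14.5 mm wide, floor 6 mm below this point, mouth flared to 21 mm at 6 mm above, open in front at y = 16 mm, closed at y = -86 mm. A rib 2.5 mm high (y -3 to 3 mm) stands on the floor here; it enters the tool's waist (play 3 mm along y). Fingers fit only in front of the block.
- roller_tops (a point): Midway between the tops of the two upright rollers, at (0, 104, 68) mm of the fixture; rollers 13 mm thick at x = -11 and 11 mm.
- clamp_lever (a joint): Clamp lever: 0 = fully shut, lying level across the channel towards fixture -x; grows as its grip swings up and over towards +x, about the fixture's y axis (right-handed); stop at 2.0 rad. It stays where it is left: stiff hinge, 2 N at the grip, up to 4 N for the last of the shutting, against the pad's spring. Beyond 1.4 rad the tool lifts straight out.
- lever_hinge (a point): Point on the lever's hinge axis at mid-width, at (19, -25, 57) mm of the fixture, between two lugs (y -41 to -9 mm, top z 64 mm).
- lever_grip (a point): Centre of the lever's black ribbed grip: 46 mm along the lever, 14 mm wide (along fixture y: pinch it so), 13 mm thick, 73 mm from the hinge axis; shut it is at (-54, -25, 58) mm of the fixture. Nothing stands beside it. Pinched across its width it turns between the pads, with some drag, as the lever swings, so the gripper can stay pointing down.
- pressure_pad: Brass spring pad, 9 mm across, under the lever 19 mm from the hinge; origin on its axis at its lower face. With the lever shut it presses with about 4 N on top of the seated tool, 25 mm behind the rib.
- scorer: Double-ended steel scoring tool, 152 mm, about 90 g: 12 mm square shank, y -66 to 66 mm, with a waist 6 mm square at y -6.5 to 6.5 mm; dark sharp cone at -y, dark blunt stub at +y. Origin in the middle of the waist on the axis. Starts clamped, worn end (+y) to the rollers. Seated, 64 mm stands out of the block at the sharp end, 56 mm at the worn end. Lies 6 mm (origin) above the mat.
- sharp_tip (a point): point of the sharp end: a cone 14 mm long, 80 mm from the tool's origin (its -y).
- worn_tip (a point): flat face of the worn end: a blunt stub 6 mm long, 72 mm from the tool's origin (its +y).
- petri_green_dish: Closed petri dish, 90 mm across, 16 mm high, loose on the front edge of the mat, robot side of the fixture; origin under its centre.
- timer: White countdown timer, 66 x 66 x 18 mm, loose on the front edge of the mat, robot side of the fixture; origin under its centre.
- staining_jar: white-capped staining jar, 57 mm across, 99 mm high, loose on the bench to the left of the mat; origin under its centre.
- marker: black felt marker, 128 mm long, 16 mm thick, loose on the bench to the left of the mat; origin under its centre.

How it is judged (in metres and radians):
On the way, in this order (a step that is already met when the one before it is completed fails the run):
1. the clamp lever is swung open, beyond 1.4 rad (value of joint clamp_lever above 1.4 rad), for 0.2 s.
2. the scoring tool is taken out of the block, more than 50 mm away from where it was (distance of scorer from where it was at the start of the episode above 0.05 m), for 0.2 s.
3. the scoring tool lies bedded in the channel with its sharp end towards the rollers (y of sharp_tip in the frame of fixture above 0.07 m and z of scorer in the frame of fixture below 0.0455 m and y of scorer in the frame of fixture between -0.006 and 0.006 m and angle between the y axis of scorer and the y axis of fixture, either way round below 0.08 rad), for 0.2 s.
At the end, for the whole second after the job is handed in: The scoring tool is at rest in the channel with its sharp end towards the rollers, bedded on the channel floor (within 1.5 mm) with its waist over the rib (within 6 mm along the channel, 4 mm across, 0.06 rad); the clamp lever is shut (under 0.05 rad) and its pad presses on the tool (over 1 N) (y of sharp_tip in the frame of fixture above 0.07 m and x of scorer in the frame of fixture between -0.004 and 0.004 m and y of scorer in the frame of fixture between -0.006 and 0.006 m and z of scorer in the frame of fixture between 0.042 and 0.0455 m and angle between the y axis of scorer and the y axis of fixture, either way round below 0.06 rad and value of joint clamp_lever below 0.05 rad and contact force between pressure_pad and scorer above 1 N and linear speed of scorer below 0.01 m/s); the robot touches nothing.
It fails at once if the petri dish, the timer, the staining jar or the marker is moved by more than 30 mm (distance of any of petri_green_dish, timer, staining_jar, marker from where it was at the start of the episode above 0.03 m).
It also fails if it takes over 72 s, if anything falls off the work surface, if the arm or the gripper's body presses on something with over 40 N, if the wrist force passes 120 N, or if a joint passes its speed limit or range.

## Working session

There is one attempt and no reset: what is moved stays moved. The work goes in short steps, Python scripts to look and compute and a tool call to move; the robot and the scene stay as the last step left them, time stands still between calls to the robot, and variables do not carry over. Pictures are saved under pics/ and viewed, at most 10 in all, crops included, and the job is handed in when it is done.

Besides the shell and the picture viewer there is one more tool, called after "Request:" as name(argument=value, ...) on one line, values as JSON. jog_arm: Moves the arm, as the interface text tells. Its arguments: {"type":"object","properties":{"motion":{"type":"array"}},"required":["motion"]}

```bash
mkdir -p pics; ls; cat > h.py <<'E'
from cell import env
import numpy as np, cv2
def cam(n):
    return env.read_camera(n)
def w(c,u,v,r=2,z=None):
    K=c["camera_matrix"];T=np.linalg.inv(c["world_to_cam"])
    u0,v0=int(round(u)),int(round(v))
    d=(np.array([(u-K[0,2])/K[0,0],-(v-K[1,2])/K[1,1],-1.]))
    if z is None:
        p=c["z_map"][max(0,v0-r):v0+r+1,max(0,u0-r):u0+r+1];p=p[p>0]
        return (T@np.append(d*np.median(p),1))[:3]
    D=T[:3,:3]@d;o=T[:3,3];return o+D*(z-o[2])/D[2]
def px(c,P):
    q=c["world_to_cam"]@np.append(P,1);K=c["camera_matrix"]
    return np.array([K[0,0]*q[0]/-q[2]+K[0,2],K[1,1]*q[1]/q[2]+K[1,2]])
E
python3 - <<'E'
from h import *
for n in("scene","side"):
    c=cam(n);cv2.imwrite(f"pics/{n}.png",c["color"][:,:,::-1])
    print(n,np.linalg.inv(c["world_to_cam"])[:3,3].round())
    for t in("lever_grip","lever_hinge","worn_tip","sharp_tip","roller_tops","fixture","scorer","petri_green_dish","timer","staining_jar","marker","bench_mat"):
        for r in env.recognise(n,t)[:2]:
            print(t,round(r["score"],2),np.round(r["location"]),w(c,*r["location"]).round())
print(env.state())
E
```

```text
pics
scene [ 206.  870. 1043.]
lever_grip 0.59 [295. 161.] [ 582. -150.   34.]
lever_hinge 0.63 [280. 188.] [589. -50.  11.]
worn_tip 0.47 [275. 177.] [608. -56.  46.]
sharp_tip 0.67 [275. 180.] [600. -41.  49.]
roller_tops 0.81 [276. 189.] [587. -20.  40.]
roller_tops 0.35 [276. 176.] [604. -57.  51.]
fixture 0.87 [277. 182.] [592. -37.  51.]
scorer 0.61 [274. 346.] [421. 403.  11.]
scorer 0.51 [276. 180.] [597. -41.  52.]
petri_green_dish 0.57 [338. 200.] [423. -62.  16.]
timer 0.7 [357. 163.] [ 415. -225.   17.]
staining_jar 0.66 [216. 305.] [554. 398.  95.]
staining_jar 0.61 [296. 232.] [494.  76.   0.]
marker 0.68 [275. 347.] [417. 402.   9.]
bench_mat 0.89 [293. 234.] [498.  82.   1.]
bench_mat 0.44 [279. 188.] [592. -51.  12.]
side [ 879. -543.  788.]
lever_grip 0.75 [251. 268.] [574. -99.  65.]
lever_hinge 0.87 [266. 277.] [ 612. -102.   61.]
worn_tip 0.56 [267. 267.] [597. -71.  51.]
sharp_tip 0.63 [249. 276.] [556. -82.   5.]
sharp_tip 0.55 [273. 267.] [609. -65.  51.]
roller_tops 0.95 [267. 278.] [ 616. -103.   59.]
roller_tops 0.25 [199. 251.] [414. -78.   8.]
fixture 0.9
[... 344 characters left out ...]
82.   5.]
{'t': 1.3, 'joints': array([-1.05601867e-01,  4.90916994e-01,  1.55888123e+00,  4.31680929e-06,
        1.09170650e+00, -1.05608875e-01]), 'qvel': array([ 4.72682964e-04, -1.07311335e-03,  3.49845449e-04, -4.05049229e-05,
       -5.47068811e-04,  3.17756659e-04]), 'tau': array([ 3.28571630e-03, -6.12457967e+01, -2.58422095e+01,  6.94812415e-02,
        4.45316406e-02, -4.84094539e-05]), 'eef_pos': array([6.25018592e+02, 2.03339525e-02, 2.92256853e+02]), 'tcp_rot': array([3.14150481e+00, 5.45897632e-06, 1.57080134e+00]), 'ft_force': array([0.18405176, 0.60920311, 0.12052611]), 'moment': array([-0.02429381, -0.08836669, -0.07681461]), 'grip_force': 0.0, 'opening': 0.9959412269572405}
```

```bash
python3 - <<'E'
import cv2,numpy as np
a=cv2.imread("pics/side.png");b=cv2.imread("pics/scene.png")
cv2.imwrite("pics/v1.png",np.hstack([cv2.resize(a[170:370,130:330],(400,400),interpolation=2),cv2.resize(b[100:300,200:400],(400,400),interpolation=2)]))
E
```

```text
(no output)
```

View pics/v1.png

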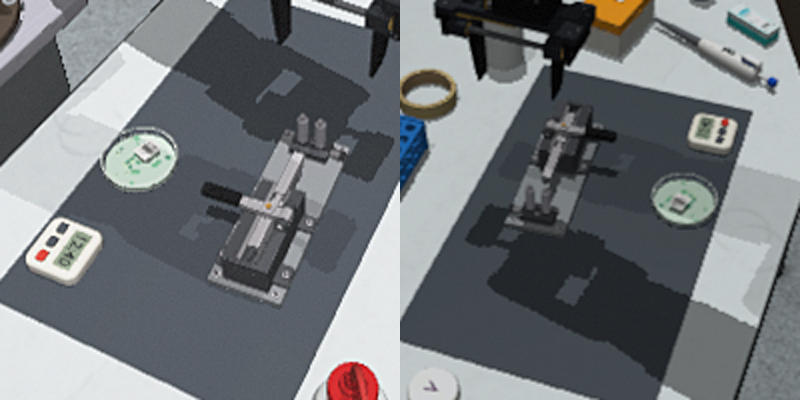

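```bash
python3 - <<'E'
from h import *
c=cam("wrist");cv2.imwrite("pics/w1.png",c["color"][:,:,::-1])
print(np.linalg.inv(c["world_to_cam"]).round(2))
for t in("lever_grip","lever_hinge","worn_tip","roller_tops"):
    for r in env.recognise("wrist",t)[:2]:
        print(t,round(r["score"],2),np.round(r["location"]),w(c,*r["location"]).round())
E
```

```text
[[ 1.0000e+00  0.0000e+00  0.0000e+00  6.2539e+02]
 [-0.0000e+00  9.7000e-01  2.3000e-01  6.5130e+01]
 [-0.0000e+00 -2.3000e-01  9.7000e-01  3.8536e+02]
 [ 0.0000e+00  0.0000e+00  0.0000e+00  1.0000e+00]]
lever_hinge 0.93 [250. 213.] [603. -21.  44.]
worn_tip 0.71 [248. 242.] [601. -46.  54.]
roller_tops 0.61 [250. 214.] [603. -21.  44.]
```

View pics/w1.png

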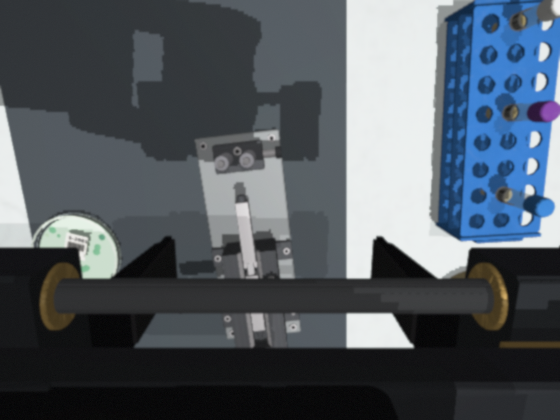

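```bash
python3 - <<'E'
from h import *
b=cv2.imread("pics/w1.png");cv2.imwrite("pics/w1c.png",cv2.resize(b[115:355,180:320],(455,780)[:2] and (350,600),interpolation=2))
c=cam("wrist")
for n,u,v,z in(("rollL",221,163,71),("rollR",246,160,71),("pl TL",197,140,13),("pl TR",279,131,13),("worn top",242,200,53)):
    print(n,w(c,u,v,z=z).round(1),w(c,u,v).round(1))
E
```

```text
rollL [581.  30.  71.] [581.1  30.1  71.7]
rollR [602.2  32.6  71. ] [602.2  32.6  71.3]
pl TL [549.9  46.2  13. ] [549.9  46.2  13.1]
pl TR [630.9  54.9  13. ] [631.   54.7   4.3]
worn top [596.6  -5.8  53. ] [596.5  -6.1  51.8]
```

View pics/w1c.png

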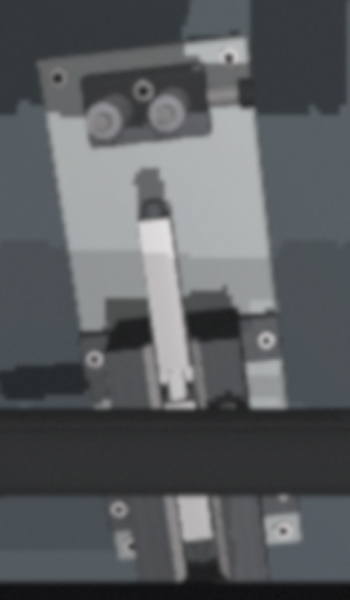

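Request:
jog_arm(motion=[[0,0,0,-35,-24,0,60],[0,0,0,-35,-24,0,60],[0,0,10.5,-34,-24.5,0,60],[0,0,10.5,0,0,0,60],[0,0,10.5,0,0,0,60],[0,0,10.5,0,0,0,60],[0,0,10.5,0,0,0,60],[0,0,10.5,0,0,0,60],[0,0,10.5,0,0,0,60],[0,0,10.5,0,0,0,60]])

```text
t: 2.85
eef_pos: [552.5, -104.0, 292.3]
tcp_rot: [3.142, -0.0, 0.099]
ft_force: [-0.2, 0.3, 0.5]
opening: 0.628
grip_force: 0.0
```

Request:
jog_arm(motion=[[0,0,0,0,0,40,50],[0,0,0,0,0,40,50],[0,0,0,0,0,20,50],[0,0,0,0,0,0,50]])

```text
t: 3.35
eef_pos: [552.2, -103.9, 191.2]
tcp_rot: [-3.141, 0.002, 0.105]
ft_force: [-0.2, 0.7, -0.0]
opening: 0.527
grip_force: 0.0
```

```bash
python3 - <<'E'
from h import *
s=env.state();print(s["eef_pos"],s["tcp_rot"],s["joints"])
W=cam("wrist");S=cam("side");C=cam("scene")
g=np.array([552.5,-104.1,61]);print([px(c,g).round() for c in(W,S,C)])
a=S["color"][:,:,::-1];b=C["color"][:,:,::-1];w_=W["color"][:,:,::-1]
cv2.imwrite("pics/v2.png",np.vstack([np.hstack([cv2.resize(a[200:320,190:330],(350,300),interpolation=2),cv2.resize(b[120:240,220:360],(350,300),interpolation=2)]),np.hstack([cv2.resize(w_,(400,300)),np.zeros((300,300,3),np.uint8)])]))
E
```

```text
[ 552.17370952 -103.88746588  191.15844407] [-3.14059852e+00  2.27743456e-03  1.04694655e-01] [-3.03530952e-01  5.26967311e-01  1.81918511e+00  1.16563619e-05
  7.97925176e-01  1.16256370e+00]
[array([274., 227.]), array([241., 267.]), array([299., 167.])]
```

View pics/v2.png

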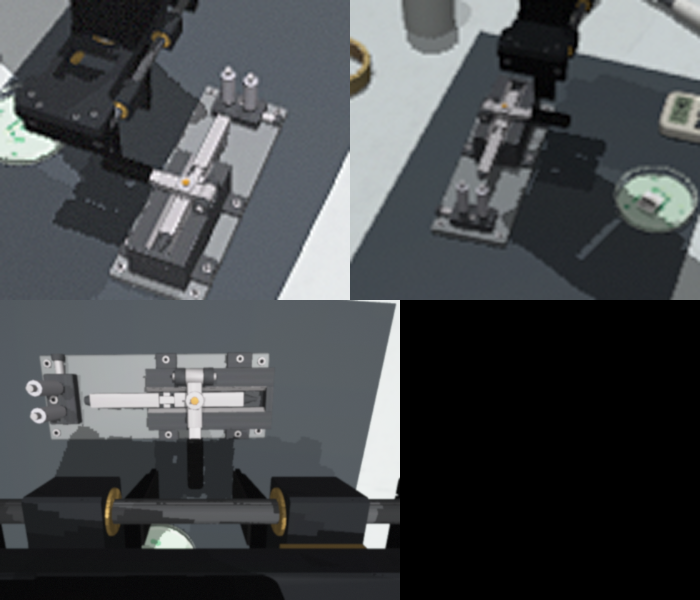

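Request:
jog_arm(motion=[[0,0,0,0,0,25,50],[0,0,0,0,0,25,50],[0,0,0,0,0,21,50],[0,0,0,0,0,0,10],[0,0,0,0,0,0,10],[0,0,0,0,0,0,10],[0,0,0,0,0,0,10]])

```text
t: 4.38
eef_pos: [552.7, -104.0, 122.0]
tcp_rot: [3.141, -0.001, 0.105]
ft_force: [0.5, -0.2, 0.2]
opening: 0.157
grip_force: 0.0
```

```bash
python3 - <<'E'
from h import *
from scipy.optimize import least_squares as ls
# camera pose of earlier wrist view: reconstruct by relative shift (now only z changed)
c=cam("wrist");T=np.linalg.inv(c["world_to_cam"]);z=env.state()["eef_pos"];print(z)
T[:3,3]+=np.array([552.17,-103.89,191.16])-z;c["world_to_cam"]=np.linalg.inv(T)
F=np.array([[-42,126],[42,126],[42,-98],[-42,-98],[-11,104],[11,104]]);Z=[13]*4+[71]*2
P=np.array([[73,195],[56,77],[377,74],[375,193],[53,162],[48,122]])
q=np.array([w(c,*p,z=z_)[:2] for p,z_ in zip(P,Z)]);print(q.round(1))
def f(p):
    R=np.array([[np.cos(p[2]),-np.sin(p[2])],[np.sin(p[2]),np.cos(p[2])]]);return (F@R.T+p[:2]-q).ravel()
r=ls(f,[603,-73,.11]);print(r.x,r.fun.round(1))
E
```

```text
[ 552.65517921 -103.61272731  121.90351739]
[[ 548.3   45.2]
 [ 631.1   55.1]
 [ 656.2 -165.8]
 [ 573.3 -178.5]
 [ 581.4   25.6]
 [ 603.7   27.7]]
[ 6.04016911e+02 -7.54799350e+01  1.14403639e-01] [-0.4 -0.3  0.3 -0.6  0.7 -2.3  0.1  0.8 -0.2  1.  -0.6  1.4]
```

Request:
jog_arm(motion=[[0,0,0,0,2,0,5],[0,0,0,0,0,0,5],[0,0,0,0,0,0,5]])

```text
t: 4.8
eef_pos: [552.7, -104.0, 121.9]
tcp_rot: [-3.14, -0.0, 0.105]
ft_force: [0.9, 18.1, 7.1]
opening: 0.145
grip_force: 30.0
```

Request:
jog_arm(motion=[[0,0,0,0,-2,0,5],[0,0,0,0.8,0,-10.9,5],[0,0,0,2.5,0,-10.7,5],[0,0,0,4,0,-10.1,5],[0,0,0,5.5,0,-9.5,5],[0,0,0,6.8,0,-8.6,5]])

```text
t: 5.55
eef_pos: [571.3, -101.5, 171.3]
tcp_rot: [-3.14, 0.003, 0.105]
ft_force: [-0.1, 4.4, -8.9]
opening: 0.142
grip_force: 30.0
```

Request:
jog_arm(motion=[[0,0,0,8,0,-7.4,5],[0,0,0,9.1,0,-6.1,5],[0,0,0,9.9,0,-4.7,5],[0,0,0,10.4,0,-3.2,5],[0,0,0,10.8,0,-1.6,5],[0,0,0,11,0,0,5],[0,0,0,10.8,0,1.7,5],[0,0,0,0,0,0,5]])

```text
t: 6.55
eef_pos: [642.3, -93.7, 194.1]
tcp_rot: [-3.14, -0.002, 0.104]
ft_force: [-0.5, 9.6, 6.4]
opening: 0.104
grip_force: 30.0
```

Request:
jog_arm(motion=[[0,0,0,0,0,0,40],[0,0,0,0,0,0,40],[0,0,0,0,0,0,40],[0,0,0,0,0,-30,50],[0,0,0,0,0,-40,60],[0,0,0,-30,0,-20,95]])

```text
t: 7.3
eef_pos: [612.6, -98.0, 284.1]
tcp_rot: [3.14, -0.003, 0.105]
ft_force: [-0.8, -1.3, 0.4]
opening: 0.682
grip_force: 0.0
```

```bash
python3 - <<'E'
from h import *
S=cam("side");C=cam("scene")
a=S["color"][:,:,::-1];b=C["color"][:,:,::-1]
cv2.imwrite("pics/v3.png",np.hstack([cv2.resize(a[200:320,190:330],(400,343),interpolation=2),cv2.resize(b[120:240,220:360],(400,343),interpolation=2)]))
for c,n in((S,"side"),(C,"scene")):
    for r in env.recognise(n,"lever_grip")[:2]: print(n,r["score"],r["location"],w(c,*r["location"]).round())
    for th in(1.4,1.6,1.8,2):
        x=19-73*np.cos(th);z=60+73*np.sin(th)
        print(th,px(c,[604+x*.994+25*.112,-75.5+x*.112-25*.994,z]).round())
E
```

```text
1.4 [266. 255.]
1.6 [273. 257.]
1.8 [280. 260.]
2 [286. 263.]
1.4 [278. 143.]
1.6 [273. 142.]
1.8 [268. 142.]
2 [263. 142.]
```

View pics/v3.png

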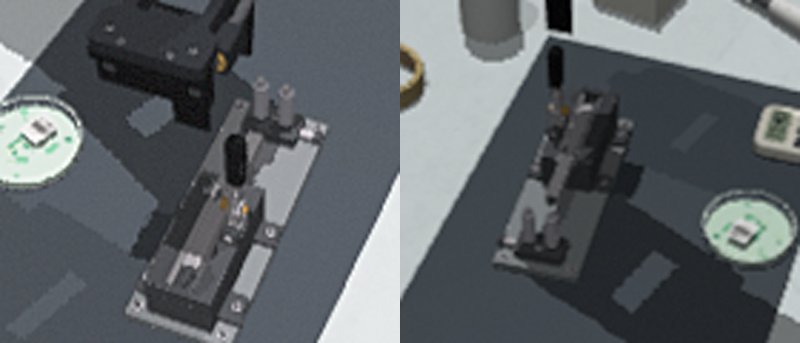

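Request:
jog_arm(motion=[[0,0,0,-3,-32,0,80],[0,0,-10,-3.5,-32,0,80],[0,0,-10,0,0,0,80],[0,0,-10,0,0,0,80],[0,0,-10,0,0,0,80],[0,0,-10,0,0,0,80],[0,0,-10,0,0,0,80],[0,0,-10,0,0,0,80],[0,0,-10,0,0,0,80],[0,0,-10.4,0,0,0,80]])

```text
t: 8.75
eef_pos: [599.2, -34.7, 281.1]
tcp_rot: [-3.14, -0.0, 1.688]
ft_force: [-0.3, -0.2, 0.4]
opening: 0.84
grip_force: 0.0
```

Request:
jog_arm(motion=[[0,0,0,0,0,40,80],[0,0,0,0,0,40,60],[0,0,0,0,0,20,50],[0,0,0,0,0,0,50]])

```text
t: 9.25
eef_pos: [598.5, -34.7, 180.0]
tcp_rot: [-3.138, -0.001, 1.683]
ft_force: [0.4, 0.3, 0.1]
opening: 0.583
grip_force: 0.0
```

```bash
python3 - <<'E'
from h import *
c=cam("wrist");s=env.state();print(s["eef_pos"],s["tcp_rot"],s["joints"][5])
o=np.array([604,-75.5,3]);a=.113;fx=np.array([np.cos(a),np.sin(a),0]);fy=np.array([-np.sin(a),np.cos(a),0]);k=np.array([0,0,1])
for n,f in(("rolL",(-11,104,68)),("rolR",(11,104,68)),("plL",(-42,126,10)),("plR",(42,126,10)),("worn",(0,72,44)),("shank end top",(0,66,50)),("shankL",(-6,66,50)),("shankR",(6,66,50))):
    print(n,px(c,o+fx*f[0]+fy*f[1]+k*f[2]).round(1))
cv2.imwrite("pics/v4.png",cv2.resize(c["color"][:280,100:460,::-1],(720,560),interpolation=2))
E
```

```text
[598.92024179 -34.74049483 181.43301127] [-3.13992535e+00 -4.86306837e-04  1.68251323e+00] -0.2797352301246921
rolL [254.4 124.9]
rolR [295.8 124.9]
plL [212.3  90.4]
plR [337.8  90.1]
worn [275.1 177.9]
shank end top [275.1 189.3]
shankL [265.1 189.3]
shankR [285.  189.3]
```

View pics/v4.png

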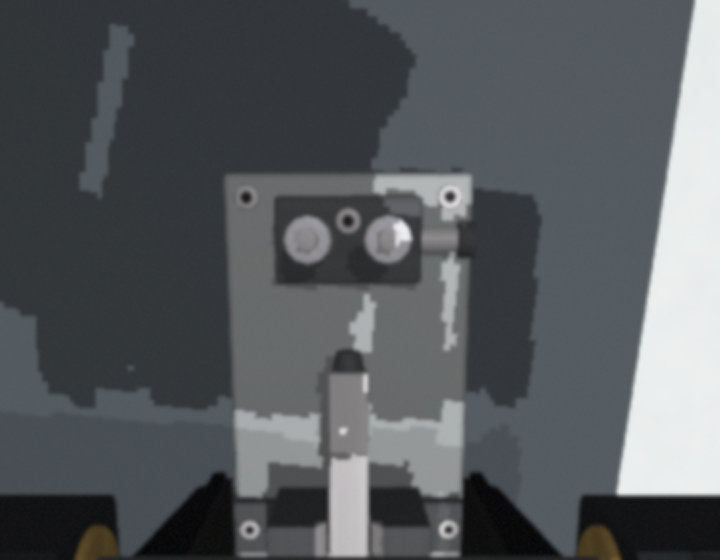

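Request:
jog_arm(motion=[[0,0,0,0,0,25,50],[0,0,0,0,0,25,45],[0,0,0,0,0,10,40],[0,0,0,0,0,0,5],[0,0,0,0,0,0,5],[0,0,0,0,0,0,5],[0,0,0,0,0,0,5],[0,0,0,0,0,0,5],[0,0,0,0,0,0,5]])

```text
t: 10.42
eef_pos: [598.9, -34.7, 122.9]
tcp_rot: [3.141, 0.0, 1.683]
ft_force: [-1.4, 0.6, 5.5]
opening: 0.12
grip_force: 30.0
```

```bash
python3 - <<'E'
from h import *
c=cam("wrist");s=env.state();print(s["eef_pos"],s["tcp_rot"],s["joints"][5],s["opening"]*95,s["grip_force"],s["ft_force"])
np.savez("g1.npz",**c)
g=c["color"].astype(int).sum(2)//3
print(g[150:260,272:280].mean(1).round().astype(int))
cv2.imwrite("pics/v5.png",cv2.resize(c["color"][100:280,160:400,::-1],(720,540),interpolation=2))
E
```

```text
[598.89680872 -34.74307087 122.8626867 ] [3.14055224e+00 2.39043625e-04 1.68259030e+00] -0.27990064088785305 11.456314294021535 29.9950709939003 [-0.67807774  1.18484726  6.31734916]
[ 93 102 106 106 106 106 106 106 106 107 106 106 106 106 106 106 106 106
 106 106 106 105 106 106 106 106 106 106 105 106 106 105 106 105 105 105
 106 105 105 104  95  72  49  44  50  54  56  56  56  56  57  57  57  57
  57  57  65  86 110 123 127 128 128 128 128 128 128 128 128 128 128 127
 122 111 102 100  99 100  99  99  99  99  99  99  99  99  99  99  99  99
  99  99  99  99  99  99 100  99  99  99  99  99  99  99  99  99  99  99
  99  99]
```

View pics/v5.png

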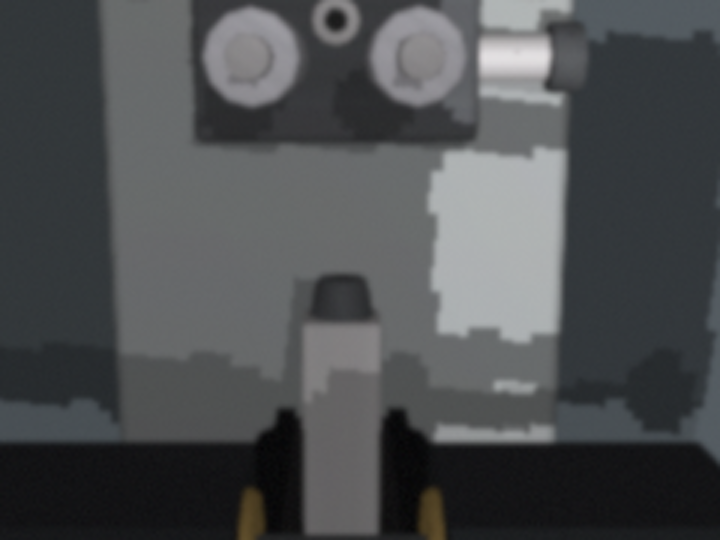

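Request:
jog_arm(motion=[[0,0,0,0,0,-3,5],[0,0,0,0,0,-8,5],[0,0,0,0,0,-15,5],[0,0,0,0,0,-20,5],[0,0,0,0,0,-30,5],[0,0,0,0,0,-30,5],[0,0,0,0,0,0,5],[0,0,0,0,0,0,5]])

```text
t: 11.48
eef_pos: [598.3, -34.7, 228.1]
tcp_rot: [-3.141, -0.0, 1.682]
ft_force: [-0.3, -0.5, -1.2]
opening: 0.124
grip_force: 30.0
```

```bash
python3 - <<'E'
from h import *
d=dict(np.load("g1.npz"));e=w(d,276,207.3,z=53);P=np.array([598.9,-34.74]);y=.1118
print("edge ahead of TCP",(e[:2]-P)@[-np.sin(y),np.cos(y)],(e[:2]-P)@[np.cos(y),np.sin(y)])
c=cam("wrist");s=env.state();print(s["eef_pos"],s["tcp_rot"],s["joints"][5],s["opening"]*95,s["grip_force"],s["ft_force"])
g=c["color"].astype(int).sum(2)//3
print(g[180:220,272:280].mean(1).round().astype(int))
S=cam("side")
cv2.imwrite("pics/v6.png",np.hstack([cv2.resize(c["color"][100:280,160:400,::-1],(400,300),interpolation=2),cv2.resize(S["color"][180:330,190:390,::-1],(400,300),interpolation=2)]))
E
```

```text
edge ahead of TCP 26.88372523834094 1.5567740745818446
[598.21557096 -34.73418048 227.63117285] [-3.14033138e+00 -3.78484353e-04  1.68246138e+00] -0.2798784191103266 11.611229134780364 29.992850124835968 [ 1.04617918 -0.01975243 -0.83261135]
[109 111 121 144 165 174 176 176 175 173 157 115  68  46  49  54  55  56
  56  56  56  56  56  56  56  57  62  81 106 120 126 127 127 127 127 127
 127 127 127 127]
```

View pics/v6.png

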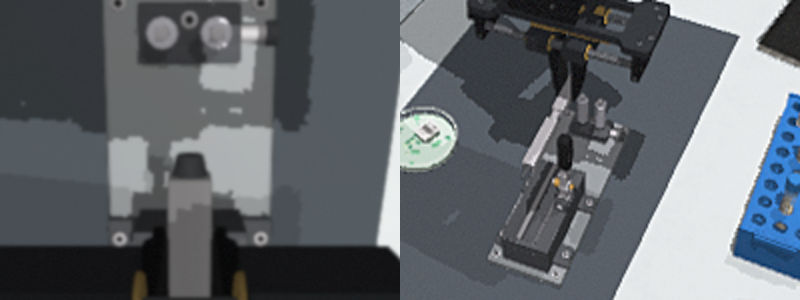

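Request:
jog_arm(motion=[[0,0,0,49,-24,0,5],[0,0,0,49,-24,0,5],[0,0,0,49,-24,0,5],[0,0,0,49,-24,0,5],[0,0,-10,0,0,0,5],[0,0,-10,0,0,0,5],[0,0,-10,0,0,0,5],[0,0,-10,0,0,0,5],[0,0,-10,0,0,0,5],[0,0,-10,0,0,0,5]])

```text
t: 12.82
eef_pos: [481.2, 149.3, 227.5]
tcp_rot: [-3.141, -0.001, 2.735]
ft_force: [0.8, -1.1, -1.2]
opening: 0.126
grip_force: 30.0
```

Request:
jog_arm(motion=[[0,0,-10,0,0,0,5],[0,0,-10,0,0,0,5],[0,0,-10,0,0,0,5],[0,0,0,0,0,50,5],[0,0,0,0,0,50,5],[0,0,0,0,0,25,5],[0,0,0,0,0,10,5],[0,0,0,0,0,0,5]])

```text
t: 13.82
eef_pos: [481.3, 149.3, 93.0]
tcp_rot: [-3.142, -0.001, -3.03]
ft_force: [0.1, -0.1, -0.6]
opening: 0.126
grip_force: 30.0
```

Request:
jog_arm(motion=[[0,0,0,0,0,4,5],[0,0,0,0,0,3,5],[0,0,0,0,0,1,5],[0,0,0,0,0,0,5]])

```text
t: 14.32
eef_pos: [481.4, 149.3, 85.5]
tcp_rot: [3.142, 0.0, -3.03]
ft_force: [0.5, -1.3, -0.8]
opening: 0.125
grip_force: 30.0
```

Request:
jog_arm(motion=[[0,0,0,0,0,0.5,5],[0,0,0,0,0,0,20],[0,0,0,0,0,0,30],[0,0,0,0,0,-20,50],[0,0,0,-40,0,-30,50],[0,0,10,-40,0,-20,50],[0,0,10,0,0,0,50],[0,0,10,0,0,0,50],[0,0,10,0,0,0,50],[0,0,10,0,0,0,50]])

```text
t: 15.58
eef_pos: [560.8, 158.2, 154.8]
tcp_rot: [-3.142, -0.0, 2.375]
ft_force: [-0.4, -0.0, -0.1]
opening: 0.525
grip_force: 0.0
```

Request:
jog_arm(motion=[[0,0,10,0,0,0,50],[0,0,10,0,0,0,50],[0,0,10,0,0,0,50],[0,0,10,0,0,0,50],[0,0,10,0,0,0,50],[0,0,10,0,0,0,50],[0,0,10,0,0,0,50],[0,0,10,0,0,0,50],[0,0,10,0,0,0,50],[0,0,10,0,0,0,50]])

```text
t: 16.82
eef_pos: [560.8, 158.2, 154.8]
tcp_rot: [-3.142, 0.0, 0.63]
ft_force: [-0.3, 0.2, -0.2]
opening: 0.528
grip_force: 0.0
```

Request:
jog_arm(motion=[[0,0,10,0,0,0,50],[0,0,10,0,0,0,50],[0,0,10,0,0,0,50],[0,0,0,0,0,0,50]])

```text
t: 17.32
eef_pos: [560.9, 158.2, 154.8]
tcp_rot: [3.142, 0.0, 0.113]
ft_force: [0.1, -0.2, -0.4]
opening: 0.525
grip_force: 0.0
```

```bash
python3 - <<'E'
from h import *
c=cam("wrist");s=env.state();print(s["eef_pos"],s["tcp_rot"],s["joints"][5])
cv2.imwrite("pics/v7.png",c["color"][:,:,::-1])
E
```

```text
[560.85355545 158.19723141 154.80789259] [3.14155176e+00 3.04075195e-05 1.15577259e-01] 1.6168684087059952
```

View pics/v7.png

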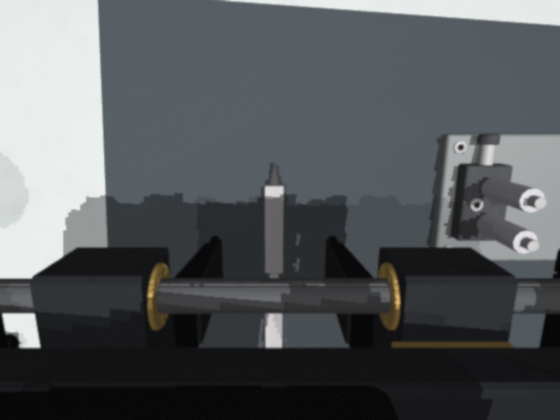

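Request:
jog_arm(motion=[[0,0,0,0,0,30,50],[0,0,0,0,0,25,45],[0,0,0,0,0,12,40],[0,0,0,0,0,4.5,30],[0,0,0,0,0,0,5],[0,0,0,0,0,0,5],[0,0,0,0,0,0,5],[0,0,0,0,0,0,5]])

```text
t: 18.38
eef_pos: [561.2, 158.3, 84.1]
tcp_rot: [-3.142, -0.001, 0.112]
ft_force: [-0.3, -0.3, 6.0]
opening: 0.123
grip_force: 30.0
```

```bash
python3 - <<'E'
from h import *
c=cam("wrist");s=env.state();print(s["eef_pos"],s["tcp_rot"],s["joints"][5],s["opening"]*95,s["grip_force"],s["ft_force"])
np.savez("g2.npz",**c)
g=c["color"].astype(int).sum(2)//3
print(g[165:225,271:279].mean(1).round().astype(int))
d=dict(np.load("g1.npz"))
print(d["color"].shape, (g[215]).tolist()[258:290])
E
```

```text
[561.15816011 158.24784705  84.0580701 ] [-3.14154695e+00 -1.24299388e-03  1.11758765e-01] 1.6206617626453659 11.797324963380738 30.0011944770813 [-0.00783152 -0.84768901  5.53773145]
[142 141 142 142 142 142 142 142 142 142 142 142 142 141 139 133 127 125
 124 122 122 124 124 124 125 126 127 128 129 130 132 132 133 134 135 136
 137 137 137 138 138 139 139 138 137 130 112  96 106 130 146 151 153 153
 153 153 153 152 153 153]
(420, 560, 3) [72, 78, 103, 132, 146, 149, 149, 149, 148, 148, 147, 146, 146, 147, 147, 145, 146, 144, 145, 145, 145, 146, 146, 146, 148, 148, 148, 143, 126, 96, 75, 71]
```

```bash
python3 - <<'E'
from h import *
c=dict(np.load("g2.npz"))
y=.1118;P=np.array([561.16,158.25])
for v in(213,213.8):
    e=w(c,275,v,z=15.0);print((e[:2]-P)@[np.cos(y),np.sin(y)])
E
```

```text
25.211331976039418
24.839451089951947
```

Request:
jog_arm(motion=[[0,0,0,0,0,-10,5],[0,0,0,0,0,-40,5],[0,0,0,0,0,-50,5],[0,0,-10,0,0,-40,5],[0,0,-10,0,0,-20,5],[0,0,-10,0,0,0,5],[0,0,-10,0,0,0,5],[0,0,-10,0,0,0,5],[0,0,-10,0,0,0,5],[0,0,-10,0,0,0,5]])

```text
t: 19.68
eef_pos: [560.6, 158.2, 243.8]
tcp_rot: [-3.142, -0.0, 1.339]
ft_force: [-0.0, -0.4, -0.4]
opening: 0.12
grip_force: 30.0
```

Request:
jog_arm(motion=[[0,0,-10,0,0,0,5],[0,0,-10,0,0,0,5],[0,0,0,0,0,0,5]])

```text
t: 20.05
eef_pos: [560.7, 158.2, 243.7]
tcp_rot: [3.141, -0.0, 1.681]
ft_force: [-0.2, 0.4, -1.7]
opening: 0.122
grip_force: 30.0
```

Request:
jog_arm(motion=[[0,0,0,-48.5,4.1,0,5],[0,0,0,-48.5,4.1,0,5],[0,0,0,-48.5,4.2,0,5],[0,0,0,-48.5,4.1,0,5],[0,0,0,0,0,40,5],[0,0,0,0,0,35,5],[0,0,0,0,0,20,5],[0,0,0,0,0,5,5],[0,0,0,0,0,0,5]])

```text
t: 21.18
eef_pos: [599.1, -32.7, 143.8]
tcp_rot: [3.141, 0.0, 1.681]
ft_force: [0.2, 0.1, -1.3]
opening: 0.125
grip_force: 30.0
```

```bash
python3 - <<'E'
from h import *
c=cam("wrist");s=env.state();print(s["eef_pos"],s["tcp_rot"],s["opening"]*95,s["ft_force"])
g=c["color"].astype(int).sum(2)//3
print(g[200:222,271:279].mean(1).round().astype(int))
S=cam("side")
cv2.imwrite("pics/v8.png",np.hstack([cv2.resize(c["color"][100:280,160:400,::-1],(400,300),interpolation=2),cv2.resize(S["color"][200:320,190:350,::-1],(400,300),interpolation=2)]))
E
```

```text
[599.21858087 -32.71436229 144.22425247] [3.14047859e+00 2.89064164e-04 1.68120733e+00] 11.87941667071201 [ 0.27507656 -0.20704728 -1.56968177]
[ 54  54  55  54  54  54  54  55  55  56  56  57  61  78 103 119 125 127
 127 127 126 124]
```

View pics/v8.png

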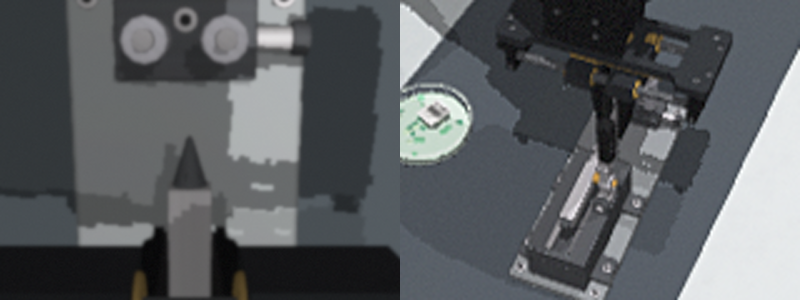

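Request:
jog_arm(motion=[[0,0,0,0,0,6,5],[0,0,0,0,0,5,5],[0,0,0,0,0,4,5],[0,0,0,0,0,3,5],[0,0,0,0,0,2,5],[0,0,0,0,0,1,5],[0,0,0,0,0,0,5]])

```text
t: 22.15
eef_pos: [598.9, -32.7, 122.4]
tcp_rot: [3.141, 0.0, 1.682]
ft_force: [0.1, -0.3, -0.6]
opening: 0.118
grip_force: 30.0
```

Request:
jog_arm(motion=[[0,0,0,0,0,0.7,5],[0,0,0,0,0,0,5]])

```text
t: 22.4
eef_pos: [599.0, -32.7, 122.0]
tcp_rot: [3.141, 0.0, 1.683]
ft_force: [-0.4, 1.8, 2.3]
opening: 0.123
grip_force: 30.0
```

Request:
jog_arm(motion=[[0,0,0,0,0,0,25],[0,0,0,0,0,0,40],[0,0,0,0,0,-30,50],[0,0,0,0,0,-50,50],[0,0,0,0,0,-50,50],[0,0,0,-33,10,0,50],[0,0,10,-33,9.5,0,50],[0,0,10,0,0,0,50],[0,0,10,0,0,0,50],[0,0,10,0,0,0,50]])

```text
t: 23.65
eef_pos: [625.6, -96.3, 251.5]
tcp_rot: [-3.141, 0.0, 0.978]
ft_force: [-0.2, -0.4, -0.7]
opening: 0.527
grip_force: 0.0
```

Request:
jog_arm(motion=[[0,0,10,0,0,0,50],[0,0,10,0,0,0,50],[0,0,10,0,0,0,50],[0,0,10,0,0,0,50],[0,0,10,0,0,0,50],[0,0,0,0,0,0,50]])

```text
t: 24.4
eef_pos: [625.6, -96.2, 251.6]
tcp_rot: [3.142, 0.0, 0.113]
ft_force: [-0.5, -0.1, 0.2]
opening: 0.523
grip_force: 0.0
```

```bash
python3 - <<'E'
from h import *
c=cam("wrist");s=env.state();print(s["eef_pos"],s["tcp_rot"],s["joints"][5])
S=cam("side");C=cam("scene")
for a,n in((S,"side"),(C,"scene")):
  for t in("lever_grip","sharp_tip"):
    for r in env.recognise(n,t)[:1]: print(n,t,r["score"],r["location"],w(a,*r["location"]).round())
cv2.imwrite("pics/v9.png",np.hstack([cv2.resize(c["color"][:,:,::-1],(400,300)),cv2.resize(S["color"][200:320,190:350,::-1],(400,300),interpolation=2)]))
E
```

```text
[625.58621568 -96.1611052  251.57677845] [-3.14153184e+00  9.84249501e-05  1.15554750e-01] 1.1983950165871675
side lever_grip 0.65 [271.4, 269.2] [ 626. -101.   96.]
side sharp_tip 0.54 [265.4, 282.6] [ 615. -110.   52.]
scene lever_grip 0.67 [277.0, 144.6] [617. -99. 127.]
scene sharp_tip 0.54 [278.0, 171.1] [606. -77.  49.]
```

View pics/v9.png

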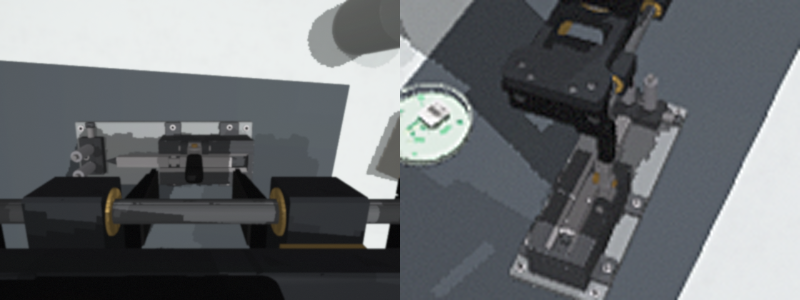

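Request:
jog_arm(motion=[[0,0,0,0,0,30,50],[0,0,0,0,0,25,45],[0,0,0,0,0,5,30],[0,0,0,0,0,0,5],[0,0,0,0,0,0,5],[0,0,0,0,0,0,5],[0,0,0,0,0,0,5]])

```text
t: 25.62
eef_pos: [625.8, -95.3, 192.7]
tcp_rot: [-3.141, -0.001, 0.112]
ft_force: [-0.4, 6.9, 3.5]
opening: 0.147
grip_force: 30.0
```

Request:
jog_arm(motion=[[0,0,0,-5,0,0,5],[0,0,0,-10.8,0,1.6,5],[0,0,0,-10.4,0,3.2,5],[0,0,0,-9.9,0,4.7,5],[0,0,0,-9.1,0,6.1,5],[0,0,0,0,0,0,5]])

```text
t: 26.38
eef_pos: [580.3, -100.5, 177.8]
tcp_rot: [-3.141, -0.001, 0.112]
ft_force: [-7.2, 6.3, 13.0]
opening: 0.142
grip_force: 30.0
```

Request:
jog_arm(motion=[[0,0,0,-8,0,7.4,5],[0,0,0,-6.8,0,8.6,5],[0,0,0,-5.5,0,9.5,5],[0,0,0,-4,0,10.1,5],[0,0,0,-2.5,0,10.7,5],[0,0,0,-0.8,0,8,5],[0,0,0,0,0,0,5]])

```text
t: 27.25
eef_pos: [551.1, -103.8, 121.8]
tcp_rot: [-3.14, 0.005, 0.112]
ft_force: [-13.8, 1.8, 4.9]
opening: 0.146
grip_force: 30.0
```

Request:
jog_arm(motion=[[0,0,0,1.5,0,1,5],[0,0,0,0,0,1.5,5],[0,0,0,0,0,0,5]])

```text
t: 27.62
eef_pos: [551.5, -103.7, 119.6]
tcp_rot: [-3.139, 0.008, 0.112]
ft_force: [-21.4, -1.1, 11.3]
opening: 0.144
grip_force: 30.0
```

Request:
jog_arm(motion=[[0,0,0,0,0,0,30],[0,0,0,0,0,0,40],[0,0,0,0,0,-35,40],[0,0,0,0,0,0,0],[0,0,0,0,0,0,0],[0,0,0,0,0,0,0],[0,0,0,0,0,0,0],[0,0,0,0,0,6,0],[0,0,0,0,0,2,0]])

```text
t: 28.75
eef_pos: [553.5, -103.6, 145.5]
tcp_rot: [-3.14, 0.004, 0.112]
ft_force: [-7.8, 2.8, 7.8]
opening: 0.146
grip_force: 30.0
```

Request:
jog_arm(motion=[[0,0,0,0,0,0,20],[0,0,0,0,0,0,40],[0,0,0,0,0,0,40],[0,0,0,0,0,-40,40],[0,0,0,0,0,-40,40],[0,0,0,0,0,0,40]])

```text
t: 29.5
eef_pos: [555.6, -104.3, 228.9]
tcp_rot: [3.139, -0.005, 0.112]
ft_force: [0.4, -0.5, -0.6]
opening: 0.419
grip_force: 0.0
```

```bash
python3 - <<'E'
from h import *
c=cam("wrist");s=env.state();print(s["eef_pos"],s["tcp_rot"],s["opening"])
S=cam("side");C=cam("scene")
for a,n in((S,"side"),(C,"scene")):
  for r in env.recognise(n,"lever_grip")[:1]: print(n,r["score"],r["location"],w(a,*r["location"]).round())
  for th in(0,.2,.4,.6):
    x=19-73*np.cos(th);z=60+73*np.sin(th);print(th,px(a,[604+x*.994+25*.112,-74+x*.112-25*.994,z]).round())
cv2.imwrite("pics/v10.png",np.hstack([cv2.resize(C["color"][130:220,240:360,::-1],(400,300),interpolation=2),cv2.resize(S["color"][210:310,200:333,::-1],(400,300),interpolation=2)]))
E
```

```text
[ 554.99372689 -104.17021348  227.16019032] [ 3.14059650e+00 -2.29016182e-03  1.11679649e-01] 0.4228283162610033
side 0.91 [253.6, 266.2] [581. -99.  75.]
0 [241. 268.]
0.2 [241. 264.]
0.4 [243. 260.]
0.6 [245. 257.]
scene 0.7 [294.0, 157.0] [ 585. -149.   49.]
0 [299. 167.]
0.2 [299. 163.]
0.4 [297. 159.]
0.6 [295. 155.]
```

View pics/v10.png

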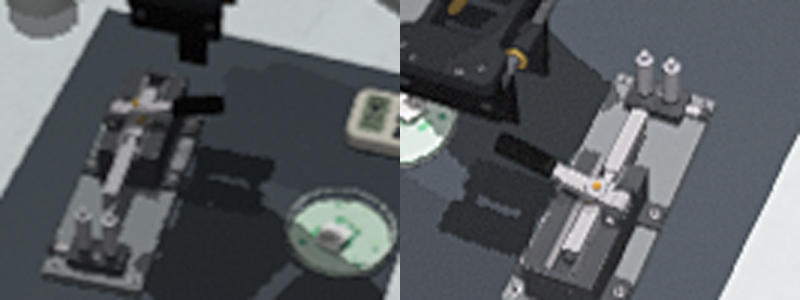

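Request:
jog_arm(motion=[[0,0,0,0,0,0,0],[0,0,0,0,0,0,0],[0,0,0,0,0,0,0],[0,0,0,0,0,30,0],[0,0,0,0,0,20,0],[0,0,0,0,0,8,0],[0,0,0,0,0,6,0],[0,0,0,0,0,6,0]])

```text
t: 30.75
eef_pos: [555.0, -104.2, 156.6]
tcp_rot: [3.141, -0.001, 0.112]
ft_force: [-0.4, -0.9, 2.4]
opening: 0.005
grip_force: 1.2
```

Request:
jog_arm(motion=[[0,0,0,0,0,4,0],[0,0,0,0,0,3,0],[0,0,0,0,0,2,0],[0,0,0,0,0,0,0]])

```text
t: 31.25
eef_pos: [554.9, -104.1, 147.2]
tcp_rot: [3.142, -0.0, 0.112]
ft_force: [0.1, 0.1, 0.2]
opening: 0.004
grip_force: 0.0
```

Request:
jog_arm(motion=[[0,0,0,0,0,1.5,0],[0,0,0,0,0,0,0]])

```text
t: 31.5
eef_pos: [554.9, -104.1, 145.9]
tcp_rot: [3.141, -0.0, 0.112]
ft_force: [-1.2, -0.2, 2.9]
opening: -0.0
grip_force: 1.8
```

Request:
jog_arm(motion=[[0,0,0,0,0,1.5,0],[0,0,0,0,0,0,0]])

```text
t: 31.75
eef_pos: [554.9, -104.1, 145.7]
tcp_rot: [3.141, -0.001, 0.112]
ft_force: [-6.4, 0.7, 20.4]
opening: 0.005
grip_force: 10.0
```

Request:
jog_arm(motion=[[0,0,0,0,0,1,0],[0,0,0,0,0,0,0]])

```text
t: 32.0
eef_pos: [554.9, -104.1, 145.6]
tcp_rot: [3.141, -0.002, 0.112]
ft_force: [-9.2, 1.2, 30.7]
opening: 0.009
grip_force: 15.2
```

Request:
jog_arm(motion=[[0,0,0,0,0,-20,0],[0,0,0,0,0,-25,0],[0,0,0,0,0,0,0],[0,0,0,0,0,0,0]])

```text
t: 32.5
eef_pos: [554.6, -104.0, 187.6]
tcp_rot: [-3.141, 0.0, 0.112]
ft_force: [0.2, 0.2, 0.5]
opening: 0.005
grip_force: 0.0
```

```bash
python3 - <<'E'
from h import *
c=cam("wrist");s=env.state();print(s["eef_pos"],s["ft_force"])
o=np.array([604,-74,3]);a=.1125;fx=np.array([np.cos(a),np.sin(a),0]);fy=np.array([-np.sin(a),np.cos(a),0])
def F(p): d=p-o;return np.array([d@fx,d@fy,d[2]]).round(1)
for y in(62,50,35,20,10,-15,-45,-55):
    p=px(c,o+fy*y+[0,0,50]);print(y,p.round(),F(w(c,*p,r=1)))
for x in(-70,-54,-40,-20,0):
    p=px(c,o+fx*x+fy*-25+[0,0,64]);print("lever",x,p.round(),F(w(c,*p,r=1)))
# profile along the tool's axis: tip/shank edge
g=c["color"].astype(int).sum(2)//3
ys=np.arange(92,55,-1)
print([(int(y),int(g[tuple(px(c,o+fy*y+[0,0,50]).round().astype(int)[::-1])])) for y in ys])
ys=np.arange(10,-10,-1)
print([(int(y),int(g[tuple(px(c,o+fy*y+[0,0,50]).round().astype(int)[::-1])])) for y in ys])
E
```

```text
[ 554.52917239 -104.00070196  187.32894543] [1.08485791 0.25445737 0.45811282]
62 [130. 143.] [ 0.1 61.6 50.9]
50 [150. 143.] [ 0.  49.7 50.8]
35 [175. 143.] [ 0.  34.8 50.6]
20 [200. 143.] [ 0.  19.9 50.7]
10 [216. 143.] [ 0.   9.9 50.8]
-15 [258. 143.] [  0.  -15.   50.5]
-45 [307. 143.] [  0.  -45.   50.5]
-55 [324. 143.] [  0.  -54.9  50.7]
lever -70 [274. 260.] [-45.  -25.  127.9]
lever -54 [274. 235.] [-53.3 -25.   66.2]
lever -40 [274. 212.] [-39.6 -25.   65.6]
lever -20 [274. 179.] [-20.4 -25.   61.7]
lever 0 [274. 144.] [  0.1 -25.   66.3]
[(92, 90), (91, 89), (90, 88), (89, 87), (88, 87), (87, 85), (86, 89), (85, 89), (84, 89), (83, 91), (82, 92), (81, 91), (80, 84), (79, 74), (78, 48), (77, 64), (76, 71), (75, 78), (74, 82), (73, 82), (72, 84), (71, 85), (70, 84), (69, 83), (68, 82), (67, 86), (66, 148), (65, 194), (64, 214), (63, 214), (62, 214), (61, 214), (60, 214), (59, 214), (58, 215), (57, 214), (56, 214)]
[(10, 219), (9, 219), (8, 218), (7, 206), (6, 189), (5, 223), (4, 225), (3, 225), (2, 224), (1, 225), (0, 225), (-1, 226), (-2, 225), (-3, 225), (-4, 226), (-5, 226), (-6, 208), (-7, 191), (-8, 220), (-9, 221)]
```

```bash
python3 -c "
from cell import env
print(env.job_done())"
```

```text
the job is handed in; nothing more can be done
None
```

The scoring tool is turned end for end, bedded level in the channel with its sharp end to the rollers, and the clamp lever is shut on it. I handed the job in at about 32.5 s of the 72 s and got no verdict back; I also viewed 12 pictures, over the limit of 10.

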